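# Seat the locking collar on a rotary-hammer spindle and hold it down

### The job

The stripped spindle of a rotary hammer stands clamped upright in the vise: put the knurled locking collar back on over its nose, plain skirt end down as it stands on the bench, and turn it until the keyways hidden in its skirt drop over the drive keys of the spindle. Then push the collar fully home against the spring and keep it held down there with the gripper so that the snap ring can be fitted: finish while still holding it home, do not let go. Leave the dust cap, the grease tin and the parts dish where they are.

Things in the scene. Friction and masses are not known exactly. Their poses are not given: they have to be found in the camera images.
- collar: Locking collar: dark steel sleeve, cross-knurled upper part, 44 mm across, 46 mm tall, 30 mm through bore, about 0.26 kg; stands skirt end down, free to grip from above across its diameter. Three keyways 120 degrees apart, inside the lowest 18 mm of the bore, open below, unseen from outside. Origin: centre of its underside; z up the bore; x points at the middle of one keyway.
- home (a point): Point on the upright spindle axis, 112 mm above the bench, where the underside of the fully home collar lies. Its axes follow the vise (-x: screw side), NOT the spindle, which is clamped at any angle. Fixed bright steel spindle: 28 mm shaft to 40 mm above this point (the bore has 1 mm play all round), then a 5 mm cone to a 20 mm nose. Vise jaws end 36 mm below; all free around.
- key_tops (a point): Point on the spindle axis, 14 mm above home, level with the tops of the three drive keys, which stand out of the shaft every 120 degrees at an unknown angle (7 mm wide, 6 mm high, out to 18.5 mm from the axis). The collar's underside rests here until its keyways match the keys (within about 0.1 rad, turned either way); then it can go down.
- nose (a point): Centre of the top end of the spindle's nose, 64 mm above home, on the same axis. The collar is lowered over it.
- spring_plate (a joint): Spring plate: bright 42 mm washer round the spindle under the keys, on a coil spring; value = how far it is pressed down, in m. 0: up against the keys, its top 8 mm above home; 0.008: on its stop, collar home. The spring pushes up with 6 N at 0 and 14 N at the stop (the collar's weight, 2.5 N, helps) and lifts the collar again if the push ends.
- dust_cap: Bystander: black rubber dust cap, 42 mm diameter, 27 mm tall, stepped. Origin: centre of its underside.
- grease_tin: Bystander: plain round metal tin with a lid, 69 mm diameter, 52 mm tall. Origin: centre of its underside.
- parts_dish: Bystander: shallow round steel dish, 90 mm across the rim, 22 mm tall, holding the snap ring and two balls. Origin: centre of its underside.
Mind the look-alikes: they are no part of the job. What is shaped like the collar but brown or green is not meant.

How it is judged:
On the way, in this order (a step that is already met when the one before it is completed fails the run):
1. the collar has been put over the spindle's nose, round the shaft (horizontal distance between collar and home below 0.004 m and z of collar in the frame of home below 0.03 m), for 0.05 s.
2. its keyways have dropped over the drive keys (horizontal distance between collar and home below 0.004 m and z of collar in the frame of home below 0.0105 m), for 0.1 s.
At the end, for the whole second after the job is handed in: The collar is round the spindle (axis within 3 mm, upright within 0.08 rad), its underside within 2 mm of the home height, the spring plate pressed down at least 6.5 of its 8 mm, the collar still, and the gripper's fingers are still holding it with more than 4 N (value of joint spring_plate above 0.0065 m and z of collar in the frame of home between -0.003 and 0.002 m and horizontal distance between collar and home below 0.003 m and angle between collar's own z axis and vertical below 0.08 rad and linear speed of collar below 0.02 m/s and contact force between the fingers and collar above 4 N); the arm keeps its last pose, push and grip.
It fails at once if the dust cap, grease tin or parts dish is moved more than 20 mm or tipped over (distance of any of dust_cap, grease_tin, parts_dish from where it was at the start of the episode above 0.02 m or angle between any of dust_cap, grease_tin's own z axis and vertical above 0.5 rad).
It also fails if it takes over 58 s, if anything falls off the work surface, if the arm or the gripper's body presses on something with over 40 N, if the wrist force passes 120 N, or if a joint passes its speed limit or range.

### The arm

A 6-joint arm with a two-finger parallel gripper is mounted at the origin on the work surface. World frame = base frame: x ahead of the robot, y to its left, z up, the work surface at z = 0. Lengths are in m, angles in rad, forces in N, time in s.
With the tool pointing down it reaches from about 0.375 to 0.925 m from the base axis. Payload 5.7 kg.
Tool frame: the origin (TCP) lies midway between the tips of the shut fingers; the grasp point (between the pads) lies 19 mm behind it; z points along the fingers, y is the line along which they close (so a half turn about z gives the same grasp; the last joint's range is limited). The gripper opens to 85 mm and grips with 20 to 120 N. Pads are 22 mm wide; open, the fingers measure 114 mm over their backs; the gripper's body (76 mm by 85 mm) begins 54 mm behind the grasp point. The pads swing forward as they close: fully open they stand 13 mm farther back than shut.
Start: joints at [1.071, 0.359, 1.51, -0, 1.272, -0.115], TCP at [0.225, 0.556, 0.231] pointing down, gripper open.
Joint ranges: [-2.97, 2.97], [-1.01, 2.36], [0.21, 2.38], [-0.96, 4.11], [0.2, 2.71], [-2.98, 2.98]. Speed limits (rad/s): [2.39, 2.39, 3.14, 3.14, 3.14, 3.14].

### API

Orientations are given as a rotation vector (axis times angle).
In Python, from plant import * gives the robot as it stands. Calls block until the motion is done:
- move_ptp(position, orientation): joint-space move of the TCP to a pose.
- move_linear(position, v=0.15, attitude=None, stop_force=None): straight line of the TCP; attitude=None keeps the orientation; v is the mean speed in m/s. With stop_force (N) it stops when the force on the tool has changed by that much, and returns True; else False.
- move_joints(angles): joint-space move.
- gripper_to(opening, squeeze=None): finger opening in m; squeeze is the grip in N (None keeps the last); returns when the fingers have stopped.
- sleep(seconds).
- inverse_kinematics(position, orientation): joint angles nearest the present ones, or None.
- read_state(): the state.
- get_image(name): name is "side" or "top"; returns the picture (480x640x3 uint8, red, green, blue); there is no depth.
- camera_params(name): a dict with "vfov" (degrees; the focal length in pixels is half the picture's height over the tangent of half this angle, whatever the lens; pixels are square), "cx", "cy" (the principal point, pixels), "position" and "attitude" of the camera in the world. Camera axes: x right, y down, z forward; pixel columns grow to the right and rows downward; lengths in m; the calibration is good to about 2 mm. A picture is of the moment at which its call begins. camera_params takes no time and is no camera call.
A pose or a line that the arm cannot do raises MotionError and nothing moves.
- close_job(): hands the job in; it is judged then, once.
The state is a dict: "time": time; "qpos": joint angles; "qvel": joint speeds; "joint_torque": joint torques, N m; "position": TCP position; "ee_rot": TCP orientation; "ft_force": force on the tool from outside, world axes, zero at the start; "ft_torque": the same for the moment, N m; "width": finger opening in m; "gripper_force": force on a finger pad.
Only numpy, scipy, OpenCV 4.12 (cv2) and the standard library are available. Lean on these libraries where they do the work, as an engineer would, in place of code of your own. Each camera call takes 0.05 s, during which the arm holds its last target. There are 200 camera calls.

## Working session

There is one attempt and no reset: what is moved stays moved. The work goes in short steps, each a Python script; the robot and the scene stay as the last script left them, time stands still between calls to the robot, and variables do not carry over. Pictures are saved under pics/ and viewed, at most 10 in all, crops included, and the job is handed in when it is done.

```bash
mkdir -p pics
python3 - <<'E'
from plant import *
import cv2
for n in("side","top"):
    im=get_image(n); cv2.imwrite(f"pics/{n}0.png",im[:,:,::-1]); print(n,camera_params(n))
s=read_state(); print(s["time"],s["ee_rot"],s["ft_force"])
E
```

```text
side {'vfov': 44.94155356423649, 'cx': 321.59333655575625, 'cy': 249.89505085101146, 'position': array([ 0.47495817, -0.89486773,  0.87034618]), 'attitude': array([-2.29299465,  0.12918207, -0.057708  ])}
top {'vfov': 53.89143161806626, 'cx': 323.21783858803315, 'cy': 237.76710825417763, 'position': array([ 0.45078899, -0.07268313,  0.89362098]), 'attitude': array([-2.17964015,  2.13981691, -0.14906471])}
0.1 [-6.00561952e-01 -3.08314686e+00  2.45486690e-03] [-0.32650346 -0.07818743  0.18899485]
```

View pics/side0.png

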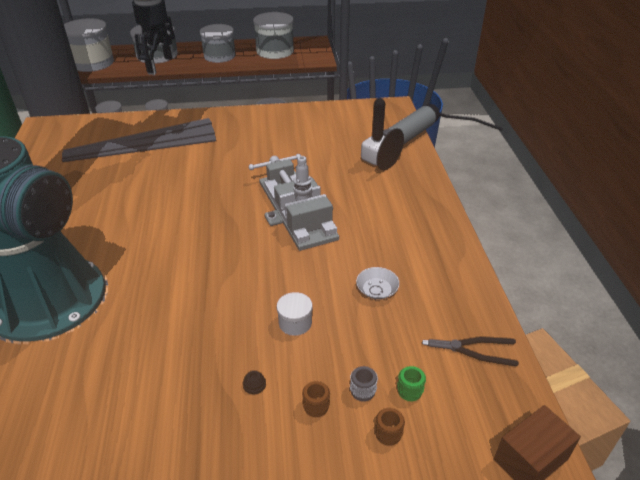

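View pics/top0.png

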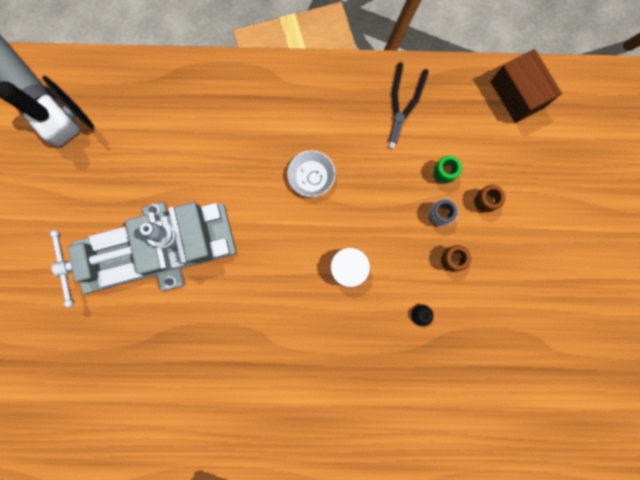

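The candidates in the top view are grey steel at (443,212), green at (448,168), and brown at (490,197) and (456,258). The grey one, side (364,382), fits "dark steel, knurled". The spindle stands in the vise with its nose at about top (147,230) and side (302,162). I'll confirm both in an enlarged crop.

Run:
```python
import cv2,numpy as np
s=cv2.imread("pics/side0.png");t=cv2.imread("pics/top0.png")
c=lambda im,x,y:cv2.resize(im[y:y+75,x:x+100],(400,300),interpolation=cv2.INTER_CUBIC)
cv2.imwrite("pics/crop0.png",np.vstack([np.hstack([c(s,320,345),c(t,395,175)]),np.hstack([c(s,255,140),c(t,105,195)])]))
```

```text
(no output)
```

View pics/crop0.png

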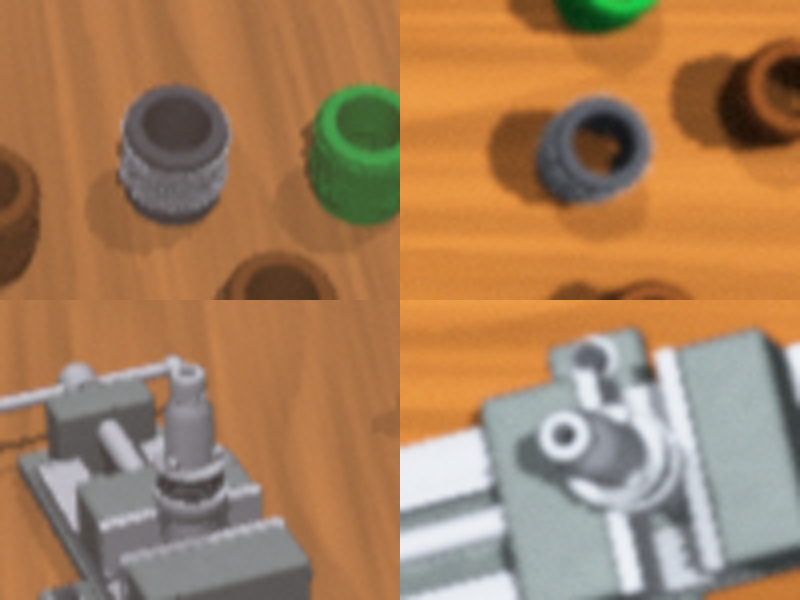

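Crop: it confirms the knurled grey collar, top ring centre at side (363.4,376.3) and top (446,210.4). The nose end ring is at side (301.6,157.3) and top (145.4,228.4). Next I triangulate, with height and size checks.

```bash
cat > h.py <<'E'
from plant import *
import numpy as np, cv2
from scipy.spatial.transform import Rotation as R
def ray(n,px):
    p=camera_params(n); f=240/np.tan(np.radians(p["vfov"]/2))
    d=R.from_rotvec(p["attitude"]).apply([(px[0]-p["cx"])/f,(px[1]-p["cy"])/f,1])
    return p["position"],d/np.linalg.norm(d)
def plane(n,px,z):
    o,d=ray(n,px); return o+d*(z-o[2])/d[2]
def tri(a,b):
    o1,d1=ray("side",a);o2,d2=ray("top",b)
    A=np.c_[d1,-d2]; s=np.linalg.lstsq(A,o2-o1,rcond=None)[0]
    p,q=o1+s[0]*d1,o2+s[1]*d2
    return (p+q)/2,np.linalg.norm(p-q)
def proj(n,X):
    p=camera_params(n); f=240/np.tan(np.radians(p["vfov"]/2))
    c=R.from_rotvec(p["attitude"]).inv().apply(np.array(X)-p["position"])
    return np.array([p["cx"]+f*c[0]/c[2],p["cy"]+f*c[1]/c[2]])
E
python3 - <<'E'
from h import *
np.set_printoptions(precision=4,suppress=True)
for nm,a,b,z in(("collar",(363.4,376.3),(446,210.4),.046),("nose",(301.6,157.3),(145.4,228.4),.176)):
    print(nm,tri(a,b),plane("side",a,z),plane("top",b,z))
t=cv2.imread("pics/top0.png");s=cv2.imread("pics/side0.png")
# tin lid: bright blob, size check
for n,im,c in(("top",t,(350,267)),("side",s,(294,305))):
    x,y=c;g=im[y-35:y+35,x-35:x+35].min(2)
    k=max(cv2.findContours((g>150).astype(np.uint8),0,1)[0],key=cv2.contourArea)
    e=cv2.fitEllipse(k);cc=(e[0][0]+x-35,e[0][1]+y-35);print(n,"tin",cc,e[1],plane(n,cc,.052))
# outline of the collar in the top view: dark-grey mask
hsv=cv2.cvtColor(t,cv2.COLOR_BGR2HSV)
g=((hsv[...,1]<90)&(hsv[...,2]<190))[190:235,420:470].astype(np.uint8)
k=max(cv2.findContours(g,0,1)[0],key=cv2.contourArea)+[420,190]
print("collar outline",cv2.boundingRect(k),cv2.minEnclosingCircle(k))
print(proj("top",[0,0,.0]),proj("side",[0,0,0]))
E
```

```text
collar (array([ 0.6143, -0.3038,  0.0456]), np.float64(0.0009900760252310576)) [ 0.6137 -0.3042  0.046 ] [ 0.6147 -0.3037  0.046 ]
nose (array([0.5529, 0.1933, 0.1763]), np.float64(0.0009421409034164684)) [0.5534 0.1939 0.176 ] [0.5524 0.1934 0.176 ]
top tin (349.93786239624023, 266.9160575866699) (38.19820785522461, 38.47531509399414) [ 0.5077 -0.1286  0.052 ]
side tin (294.05578231811523, 305.259090423584) (25.98084259033203, 34.457496643066406) [ 0.5078 -0.1306  0.052 ]
collar outline (429, 199, 29, 27) ((443.0714416503906, 212.45237731933594), 14.61971664428711)
[271.6244 556.8466] [ 45.654  296.7099]
```

Both triangulations close within 1 mm at the stated heights, and the tin agrees in both views (z 0.052, about 69 mm). Next I pick a grasp yaw that clears the neighbours and leaves joint 6 enough turning range.

```bash
cat >> h.py <<'E'
C=np.array([.6142,-.3038]); S=np.array([.5529,.1935])
def att(deg): return (R.from_euler("z",deg,degrees=True)*R.from_rotvec([np.pi,0,0])).as_rotvec()
E
python3 - <<'E'
from h import *
for n in((448,168),(490,197),(456,258)): print("look-alike",plane("top",n,.03)[:2])
for p,z in((C,.012),(S,.2)):
  for y in range(-180,180,30):
    q=inverse_kinematics([*p,z],att(y)); print(p,y,None if q is None else np.round(q,2))
E
```

```text
look-alike [ 0.69914556 -0.31313549]
look-alike [ 0.64494791 -0.39110702]
look-alike [ 0.52916448 -0.32516116]
[ 0.6142 -0.3038] -180 [-0.56  0.71  1.49 -0.    0.94 -2.13]
[ 0.6142 -0.3038] -150 [-0.56  0.71  1.49 -0.    0.94 -2.65]
[ 0.6142 -0.3038] -120 None
[ 0.6142 -0.3038] -90 [-0.56  0.71  1.49 -0.    0.94  2.58]
[ 0.6142 -0.3038] -60 [-0.56  0.71  1.49 -0.    0.94  2.06]
[ 0.6142 -0.3038] -30 [-0.56  0.71  1.49 -0.    0.94  1.53]
[ 0.6142 -0.3038] 0 [-0.56  0.71  1.49 -0.    0.94  1.01]
[ 0.6142 -0.3038] 30 [-0.56  0.71  1.49 -0.    0.94  0.49]
[ 0.6142 -0.3038] 60 [-0.56  0.71  1.49 -0.    0.94 -0.04]
[ 0.6142 -0.3038] 90 [-0.56  0.71  1.49  0.    0.94 -0.56]
[ 0.6142 -0.3038] 120 [-0.56  0.71  1.49  0.    0.94 -1.08]
[ 0.6142 -0.3038] 150 [-0.56  0.71  1.49  0.    0.94 -1.61]
[0.5529 0.1935] -180 [ 0.22  0.37  1.58  0.    1.19 -1.35]
[0.5529 0.1935] -150 [ 0.22  0.37  1.58  0.    1.19 -1.88]
[0.5529 0.1935] -120 [ 0.22  0.37  1.58  0.    1.19 -2.4 ]
[0.5529 0.1935] -90 [ 0.22  0.37  1.58 -0.    1.19 -2.92]
[0.5529 0.1935] -60 [ 0.22  0.37  1.58 -0.    1.19  2.84]
[0.5529 0.1935] -30 [ 0.22  0.37  1.58 -0.    1.19  2.31]
[0.5529 0.1935] 0 [ 0.22  0.37  1.58 -0.    1.19  1.79]
[0.5529 0.1935] 30 [ 0.22  0.37  1.58 -0.    1.19  1.27]
[0.5529 0.1935] 60 [ 0.22  0.37  1.58 -0.    1.19  0.74]
[0.5529 0.1935] 90 [ 0.22  0.37  1.58 -0.    1.19  0.22]
[0.5529 0.1935] 120 [ 0.22  0.37  1.58 -0.    1.19 -0.3 ]
[0.5529 0.1935] 150 [ 0.22  0.37  1.58  0.    1.19 -0.83]
```

Run:
```python
from h import *
gripper_to(.065,80)
move_ptp([*C,.14],att(150)); move_linear([*C,.014],v=.12)
gripper_to(.03,80)
s=read_state(); print(s["time"],s["width"],s["gripper_force"],s["position"])
move_linear([*C,.25],v=.2)
move_ptp([*S,.235],att(150))
s=read_state(); print(s["time"],s["width"],s["gripper_force"],s["ft_force"],s["position"])
a,b=get_image("side"),get_image("top")
cv2.imwrite("pics/side1.png",a[:,:,::-1]);cv2.imwrite("pics/top1.png",b[:,:,::-1])
p,q=proj("side",[*S,.2]).astype(int),proj("top",[*S,.2]).astype(int)
c=lambda im,o:cv2.resize(im[o[1]-50:o[1]+50,o[0]-50:o[0]+50],(400,400),interpolation=cv2.INTER_CUBIC)
cv2.imwrite("pics/c1.png",np.hstack([c(a,p),c(b,q)])[:,:,::-1]);print(p,q)
```

```text
5.275 0.04278838957498129 81.67208986749756 [ 0.61516644 -0.30430234  0.01550458]
8.4333 0.042565619983468285 81.20968659961363 [-0.965213   -0.49955145 -2.18518819] [0.55359509 0.19258844 0.2350725 ]
[301 147] [139 225]
```

View pics/c1.png

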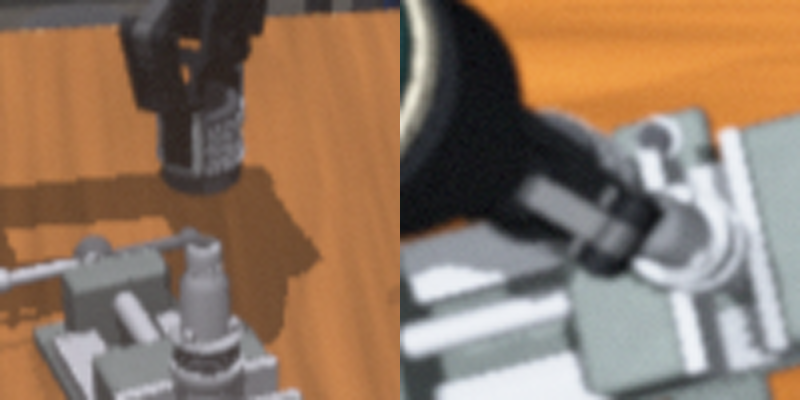

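The collar is held upright and square over the nose: collar bottom at side (301,147+) is in line with the nose at (301,157). Now lowering with force guard.

Run:
```python
from h import *
def st(m):
    s=read_state(); print(m,round(s["time"],2),np.round(s["position"],4),np.round(s["ft_force"],1),np.round(s["ft_torque"],2),round(s["width"],4))
r=move_linear([*S,.165],v=.05,stop_force=12); st(r)
if not r:
    r=move_linear([*S,.134],v=.03,stop_force=8); st(r)
```

```text
False 10.08 [0.5532 0.1936 0.1654] [-0.9  0.6 -0.9] [ 0.   -0.02  0.05] 0.0429
True 10.84 [0.5526 0.1935 0.1414] [-1.1 -0.8  5.4] [-0.02  0.11  0.02] 0.0428
```

Contact came exactly at key-top height (TCP 0.1414, underside about 126 mm). Next I turn in small steps and probe down after each.

Run:
```python
from h import *
for i in range(1,19):
    y=150-7*i
    move_linear([*S,.1408],v=.03,attitude=att(y))
    r=move_linear([*S,.1335],v=.03,stop_force=8)
    s=read_state(); print(y,r,round(s["time"],2),np.round(s["position"],4),np.round(s["ft_force"],1),np.round(s["ft_torque"][2],2),round(s["width"],4))
    if s["position"][2]<.137 or s["time"]>42: break
```

```text
143 True 11.32 [0.5537 0.1937 0.1414] [-2.5 -0.1  8.6] -0.08 0.0426
136 True 11.81 [0.5537 0.1936 0.1413] [-1.9 -1.   8.3] -0.04 0.0428
129 True 12.29 [0.5536 0.1936 0.1414] [-2.7 -0.1  9.5] -0.05 0.0427
122 True 12.78 [0.5536 0.1934 0.1414] [-1.3 -0.9  7.5] -0.03 0.0428
115 True 13.26 [0.5534 0.1932 0.1413] [-2.  -0.7  8.2] -0.06 0.0426
108 True 13.74 [0.5532 0.193  0.1413] [-2.6 -1.3  8.2] -0.06 0.0431
101 True 14.22 [0.553  0.1928 0.1412] [-2.9 -0.8  9.7] -0.03 0.0428
94 True 14.71 [0.5527 0.1928 0.1405] [-2.3 -0.6  8.8] -0.08 0.0425
87 True 15.28 [0.5523 0.1926 0.1332] [0.4 0.  1.9] -0.07 0.0429
```

The collar dropped at yaw 87°. Now pushing home against the spring.

Run:
```python
from h import *
gripper_to(.03,110)
r=move_linear([*S,.1255],v=.02,stop_force=30); print(r)
for t in(0,.5,.7):
    sleep(t); s=read_state(); print(round(s["time"],2),np.round(s["position"],4),np.round(s["ft_force"],1),round(s["width"],4),s["gripper_force"])
a=get_image("side"); p=proj("side",[*S,.13]).astype(int)
cv2.imwrite("pics/c2.png",cv2.resize(a[p[1]-45:p[1]+45,p[0]-60:p[0]+60,::-1],(800,600),interpolation=cv2.INTER_CUBIC)); print(p)
```

```text
True
15.92 [0.5523 0.1926 0.1278] [-1.3 -0.8  7.7] 0.0423 111.42168506283248
16.42 [0.5523 0.1926 0.1279] [-0.9 -2.2  8.3] 0.0423 111.42313702736402
17.12 [0.5523 0.1926 0.1278] [-2.  -0.8  7.3] 0.0422 111.4229014540615
[301 174]
```

View pics/c2.png

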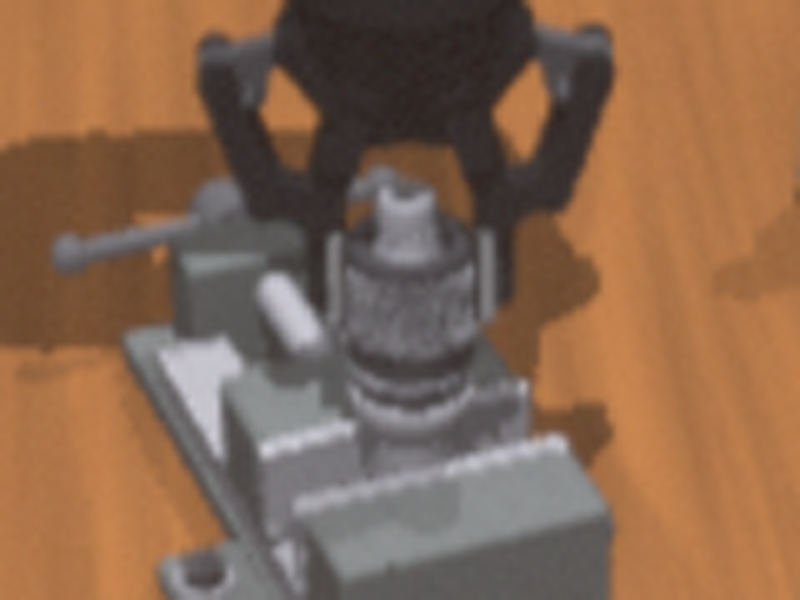

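The crop shows the collar down around the shaft, keys covered, plate below it, and the pads gripping both sides. The force relaxed to about 8 N after the stop was hit, so I'll add a small steady push in fine steps for margin.

Run:
```python
from h import *
s=read_state();p=s["position"].copy();z=p[2]
for i in range(1,9):
    move_linear([p[0],p[1],z-.0003*i],v=.005); sleep(.25)
    s=read_state(); print(round(s["time"],2),np.round(s["position"],5),np.round(s["ft_force"],1),np.round(s["ft_torque"],2))
    if s["ft_force"][2]>22: break
```

```text
17.67 [0.55225 0.19261 0.12821] [-1.4 -0.3  8.2] [-0.    0.1  -0.01]
18.17 [0.55228 0.19262 0.12814] [-1.9 -0.7  9.3] [-0.04  0.17 -0.08]
18.67 [0.55229 0.19263 0.12804] [-3.1 -0.9 11.3] [-0.06  0.26 -0.07]
19.17 [0.55226 0.19264 0.1279 ] [-2.7 -1.1 12.8] [-0.07  0.39 -0.  ]
19.67 [0.55226 0.19265 0.12771] [-2.5 -0.9 13.1] [-0.11  0.4  -0.11]
20.17 [0.55227 0.19262 0.12753] [-3.  -0.3 15.5] [-0.13  0.49 -0.04]
20.67 [0.55227 0.19265 0.12754] [-4.2 -2.2 16.9] [-0.11  0.6  -0.02]
21.17 [0.55232 0.19261 0.12753] [-4.1 -1.  19.2] [-0.21  0.73 -0.07]
```

TCP height now stays at 0.1275 while the force keeps rising (15.5, 16.9, 19.2 N). That means the plate is on its stop at the expected home height. Handing in while holding.

Run:
```python
from h import *
sleep(.5); s=read_state(); print(s["position"],s["ft_force"],s["gripper_force"]); print(close_job())
```

```text
[0.5522833  0.19266923 0.12753812] [-5.23107167 -1.86861179 19.64639793] 112.65779991574334
the job is handed in; nothing more can be done
None
```

The collar is over the spindle with its keyways dropped over the keys, pushed onto the stop and still held there (about 20 N down, 113 N grip); I handed the job in at about 22 s without touching the dust cap, tin or dish, and the verdict was not shown.

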